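# Stand the radio valve on the tall display plinth

### The job

For the display, take the single grey round-nosed radio valve at the front right of the table (not the pair at the back beside the radio) and stand it upright, base down, in the middle of the small round top of the taller wooden plinth. It is glass: set it down gently, do not let it drop. The white porcelain insulator is fragile too: leave it standing where it is.

Things in the scene. Friction and masses are not known exactly. Their poses are not given: they have to be found in the camera images.
- valve: radio valve standing loose at the front right of the table: grey cylinder 25 mm across with a rounded nose, on a black base 27 mm across and 18 mm high; 65 mm high in all, about 35 g. Origin at the centre of its underside, z up; grip its sides from any direction, 20 to 50 mm above the underside. Not the two valves at the back right, nor the red dry cell or the brown carton further left
- tall_plinth: the taller of two turned wooden plinths, fixed to the table: round foot 70 mm across, slim stem, flat round top 50 mm across, 115 mm above the table. Origin at the centre of its underside; z up. It stands to the robot's right, 100 mm or more from the valve, in front of it or behind it. The other plinth has the same shape but is 55 mm high
- tall_top (a point): centre of the flat upper face of the taller plinth, 115 mm above the table; this is where the middle of the valve's underside goes
- insulator: white porcelain insulator with a waist, 32 mm across and 41 mm high, standing loose on the table; origin at the centre of its underside, z up. To be left alone

How it is judged:
At the end, for the whole second after the job is handed in: the valve stands upright (within 10 degrees), base down and at rest on the top of the taller plinth, its base no more than 12 mm from the middle of that top (horizontal distance between valve and tall_top below 0.012 m and z of valve in the frame of tall_top between -0.004 and 0.005 m and angle between valve's own z axis and vertical below 0.17 rad and contact force between valve and tall_plinth above 0.05 N and linear speed of valve below 0.02 m/s); the robot touches nothing.
It fails at once if the insulator is moved by more than 20 mm or tipped over (distance of insulator from where it was at the start of the episode above 0.02 m or angle between insulator's own z axis and vertical above 0.5 rad).
It fails at once if the valve is dropped (falls free of the fingers faster than 0.6 m/s, that is from some 20 mm or more) (contact force between the fingers and valve below 0.01 N and linear speed of valve above 0.6 m/s).
It also fails if it takes over 32 s, if anything falls off the work surface, if the arm or the gripper's body presses on something with over 40 N, if the wrist force passes 120 N, or if a joint passes its speed limit or range.

### The arm

A 6-joint arm with a two-finger parallel gripper is mounted at the origin on a cart in front of the work surface, level with it; the furniture and walls round the work are solid. World frame = base frame: x ahead of the robot, y to its left, z up, the work surface at z = 0. Lengths are in m, angles in rad, forces in N, time in s.
With the tool pointing down it reaches from about 0.35 to 0.775 m from the base axis. Payload 7.3 kg.
Tool frame: the origin (TCP) lies at the very end of the fingers, on their centre line; the grasp point (between the pads) lies 19 mm behind it (robot.tcp_to_grasp is the z of the grasp point in the tool frame, in m); z points along the fingers, y is the line along which they close (so a half turn about z gives the same grasp; the last joint's range is limited). The gripper opens to 92 mm and grips with 3 to 60 N. Pads are 19 mm wide; open, the fingers measure 130 mm over their backs; the gripper's body (75 mm by 190 mm) begins 47 mm behind the grasp point.
Start: joints at [1.104, 0.342, 1.524, -0, 1.275, -0.146], TCP at [0.166, 0.498, 0.201] pointing down, gripper open.
Joint ranges: [-2.53, 2.53], [-0.77, 2.02], [0.04, 2.7], [-1, 4.14], [0.28, 2.66], [-3.11, 3.11]. Speed limits (rad/s): [2.57, 2.57, 3.14, 3.14, 3.14, 3.14].

### API

Orientations are given as [roll, pitch, yaw] about the fixed x, y, z axes, in that order (R = Rz(yaw) Ry(pitch) Rx(roll)).
In Python, from cell import monitor, read_camera, get_calibration, job, robot gives the robot as it stands. The module is installed in compiled form; this text tells all that it offers.
- The arm moves only by the tool send_rows, never from a script. Its argument "targets" is a list of rows, each an object with "translation": the shift along the tool's x, y, z in cm, a list of three; "spin": the turn about the tool's z in degrees; "jaw": the opening, from 0 (shut) to 1 (fully open). A call has exactly 5 rows; each row is the pose to reach, as a shift and turn from the pose commanded when the call began, along the tool's axes at that moment; what a row does not reach only later rows make up. A row lasts 1/10 s, in which the tool goes at most 50 mm and 8.59 degrees, less where a joint would pass 70% of its speed; a pose out of reach is approached as far as the arm can. A call with a gripper value outside its range is refused whole. The fingers move at their own pace and stop on an object; "force" is the grip in N (left out, the last holds). Time passes only in rows, so rows that repeat a pose let the fingers close, or fill a call up. It gives the time, the measured TCP pose, the force, the opening and the grip force at its end, in the units of the state.
- monitor.observe(): the state, without advancing time (a new reading comes with each control period).
- read_camera(name): name is "scene" or "top"; returns (picture, depth): 420x560x3 uint8, red, green, blue; 420x560 float32, m along the optical axis (not along the pixel's ray), 0 where there is no reading.
- get_calibration(name): a dict with "intrinsics" (3x3 intrinsics, pixels), "origin" and "orientation" of the camera in the world. Camera axes: x right, y up, looking along -z (the intrinsics and any distortion apply to the point x, -y, -z); pixel columns grow to the right and rows downward; lengths in m; the calibration is good to about 2 mm. A picture is of the moment at which its call begins. get_calibration takes no time and is no camera call.
- job.hand_in(): hands the job in; it is judged then, once.
The state is a dict: "time": time; "qpos": joint angles; "qvel": joint speeds; "joint_efforts": joint torques, N m; "tool_pos": TCP position; "tool_rot": TCP orientation; "contact_force": force on the tool from outside, world axes, zero at the start; "torque": the same for the moment, N m; "opening": finger opening in m; "grip_force": force on a finger pad.
Only numpy, scipy, OpenCV 4.12 (cv2) and the standard library are available. Lean on these libraries where they do the work, as an engineer would, in place of code of your own. Each camera call takes 0.05 s, during which the arm holds its last target. There are 200 camera calls.

## Working session

There is one attempt and no reset: what is moved stays moved. The work goes in short steps, Python scripts to look and compute and a tool call to move; the robot and the scene stay as the last step left them, time stands still between calls to the robot, and variables do not carry over. Pictures are saved under pics/ and viewed, at most 10 in all, crops included, and the job is handed in when it is done.

Besides the shell and the picture viewer there is one more tool, called after ">>>" by a JSON object that holds its "method" and its "body". send_rows: Moves the arm, as the interface text tells. Its arguments: {"type":"object","properties":{"targets":{"type":"array"},"force":{"type":"number"}},"required":["targets"]}

```bash
mkdir -p pics
cat > h.py <<'E'
import numpy as np, cv2
from cell import monitor, read_camera, get_calibration, job, robot
from scipy.spatial.transform import Rotation as R
def cloud(n):
    im,d=read_camera(n); c=get_calibration(n); K=np.array(c["intrinsics"])
    o=np.array(c["orientation"]); M=o if o.shape==(3,3) else R.from_euler('xyz',o).as_matrix() if o.size==3 else None
    v,u=np.mgrid[:d.shape[0],:d.shape[1]]
    p=np.stack([(u-K[0,2])/K[0,0]*d,-(v-K[1,2])/K[1,1]*d,-d],-1)
    P=p@M.T+np.array(c["origin"]); P[d==0]=np.nan
    return im,d,P
E
python3 - <<'E'
from h import *
for n in("scene","top"):
    c=get_calibration(n); print(n,c)
    im,d,P=cloud(n); np.savez(f"{n}.npz",im=im,d=d,P=P)
    cv2.imwrite(f"pics/{n}0.png",im[:,:,::-1])
print(monitor.observe(), robot.tcp_to_grasp)
E
```

```text
scene {'intrinsics': array([[502.83607371,   0.        , 283.03277021],
       [  0.        , 502.83607371, 212.4574736 ],
       [  0.        ,   0.        ,   1.        ]]), 'origin': array([ 0.18040792, -0.76205344,  0.67574505]), 'orientation': array([ 0.84952705, -0.01043382, -0.50585384])}
top {'intrinsics': array([[512.50067212,   0.        , 281.76400263],
       [  0.        , 512.50067212, 208.19663101],
       [  0.        ,   0.        ,   1.        ]]), 'origin': array([ 0.40762799, -0.20926627,  0.92998333]), 'orientation': array([ 0.12062207, -0.00760846, -1.59664288])}
{'time': 0.1, 'qpos': array([ 1.10399708e+00,  3.42642467e-01,  1.52490503e+00, -9.48631727e-06,
        1.27540470e+00, -1.45980763e-01]), 'qvel': array([-1.85829600e-05, -9.91166913e-04, -1.58860324e-03, -5.74766845e-04,
        4.64385768e-05,  1.75791934e-04]), 'joint_efforts': array([ 2.96538266e-03, -4.32004988e+01, -2.44698411e+01,  7.21876253e-02,
        5.25340042e-02, -2.24427401e-05]), 'tool_pos': array([0.16534931, 0.49786876, 0.20072572]), 'tool_rot': array([-3.14024625e+00, -1.88788256e-04,  2.82077681e+00]), 'contact_force': array([ 0.48566456, -0.71949909, -0.15352448]), 'torque': array([-0.01268527,  0.00390548, -0.03935845]), 'grip_force': 0.0, 'opening': 0.09199079345222659} -0.0188
```

View pics/scene0.png

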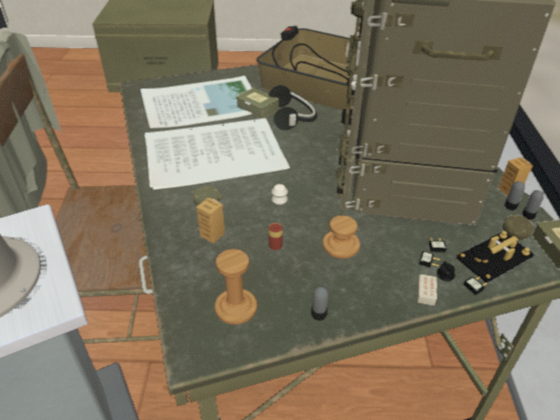

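View pics/top0.png

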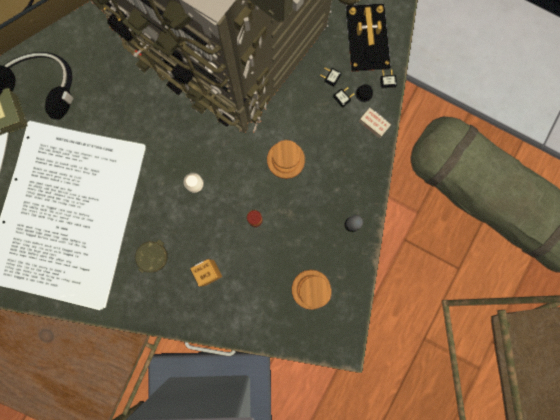

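The scene view shows the valve at about (320,303), the tall plinth's top at (233,262) and foot at (236,305), and the insulator at (280,194). The short plinth is at (343,230), the dry cell at (276,237) and the carton at (211,220). In the top view the valve is at (354,223), the tall plinth at (312,290), the insulator at (193,183), the cell at (254,218) and the carton at (205,273).

Run:
```python
from h import *
D={n:np.load(n+".npz") for n in("scene","top")}
def box(n,u0,u1,v0,v1,zl,zh):
    P=D[n]["P"][v0:v1,u0:u1].reshape(-1,3); P=P[(P[:,2]>zl)&(P[:,2]<zh)]
    c,r=cv2.minEnclosingCircle((P[:,:2]*1000).astype(np.float32)) 
    print(n,(u0,v0),len(P),"med",np.median(P,0).round(4),"circ mm",np.round(c,1),round(r,1),"zmax",np.percentile(P[:,2],[50,98]).round(4))
print("table z", [np.nanmedian(D["scene"]["P"][250:270,290:310,2]),np.nanmedian(D["top"]["P"][240:260,270:290,2])])
box("top",285,340,262,320,.105,.13); box("scene",210,255,245,275,.105,.13)
box("top",335,372,205,242,.01,.09); box("scene",305,335,280,325,.01,.09)
box("top",335,372,205,242,.045,.09); box("scene",305,335,280,325,.045,.09)
box("top",180,208,170,196,.01,.06); box("scene",268,292,180,208,.01,.06)
box("top",260,310,135,180,.045,.08);box("top",244,266,206,230,.01,.08);box("top",185,225,255,290,.01,.12)
# triangulate plinth top ellipse centres & valve nose tops
def ray(n,u,v):
    c=get_calibration(n);K=c["intrinsics"];M=R.from_euler('xyz',c["orientation"]).as_matrix()
    return np.array(c["origin"]),M@np.array([(u-K[0,2])/K[0,0],-(v-K[1,2])/K[1,1],-1])
def tri(a,b):
    (o,d),(p,e)=ray("scene",*a),ray("top",*b)
    s=np.linalg.lstsq(np.c_[d,-e],p-o,rcond=None)[0]; x,y=o+s[0]*d,p+s[1]*e
    print("tri",(x+y)/2,"gap",np.linalg.norm(x-y))
tri((233,262),(312.5,289)); tri((320.5,292),(355,223))
T=[]
for n,(u,v,w,h) in dict(scene=(200,240,150,90),top=(270,190,110,135)).items():
    T.append(cv2.resize(D[n]["im"][v:v+h,u:u+w,::-1],(0,0),fx=3.5 if n=="top" else 2.6,fy=3.5 if n=="top" else 2.6,interpolation=cv2.INTER_CUBIC))
H=max(t.shape[0] for t in T); cv2.imwrite("pics/crop.png",np.hstack([cv2.copyMakeBorder(t,0,H-t.shape[0],0,0,0) for t in T]))
```

```text
table z [np.float64(0.0007643059109226913), np.float64(0.0003988899429598902)]
top (285, 262) 786 med [ 0.3726 -0.2665  0.1153] circ mm [ 372.7 -266.8] 24.9 zmax [0.1153 0.1183]
scene (210, 245) 702 med [ 0.3718 -0.2711  0.1158] circ mm [ 372.3 -268.1] 25.6 zmax [0.1158 0.1178]
top (335, 205) 231 med [ 0.4844 -0.3406  0.0587] circ mm [ 486.7 -343.6] 13.3 zmax [0.0587 0.0656]
scene (305, 280) 452 med [ 0.482  -0.3526  0.0449] circ mm [ 487.4 -345.3] 14.9 zmax [0.0449 0.0652]
top (335, 205) 175 med [ 0.4855 -0.3426  0.061 ] circ mm [ 486.5 -344.3] 12.7 zmax [0.061  0.0657]
scene (305, 280) 225 med [ 0.4833 -0.3502  0.0588] circ mm [ 486.  -346.1] 12.5 zmax [0.0588 0.0659]
top (180, 170) 277 med [ 0.5655 -0.0624  0.0363] circ mm [568.1 -60.7] 16.2 zmax [0.0363 0.0422]
scene (268, 180) 240 med [ 0.5637 -0.0692  0.0314] circ mm [567.9 -62.4] 16.3 zmax [0.0314 0.042 ]
top (260, 135) 634 med [ 0.608  -0.228   0.0551] circ mm [ 609.  -227.4] 25.4 zmax [0.0551 0.0583]
top (244, 206) 206 med [ 0.4983 -0.1703  0.0467] circ mm [ 499.7 -169.5] 13.4 zmax [0.0467 0.0516]
top (185, 255) 536 med [ 0.4074 -0.0888  0.0751] circ mm [407.1 -86.4] 23.4 zmax [0.0751 0.0784]
tri [ 0.37613009 -0.26334712  0.10647338] gap 0.0013189988332034698
tri [ 0.48571732 -0.34387849  0.05701438] gap 0.0024893782480363974
```

View pics/crop.png

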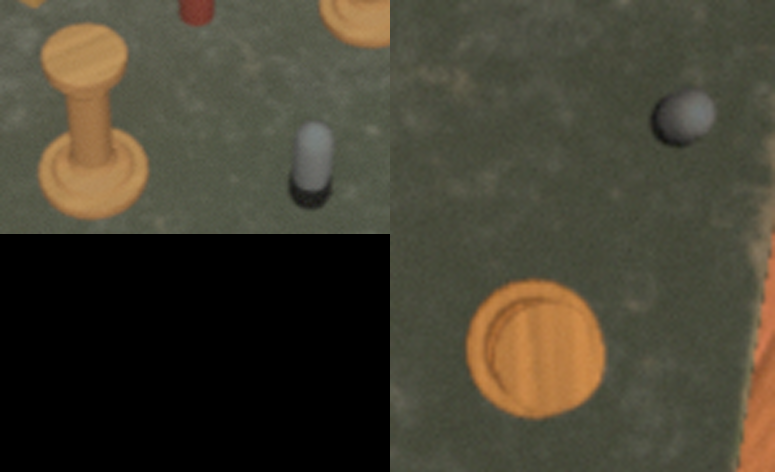

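Both depth views agree within 2 mm:

| Thing | x, y (m) | Height (m) |
|---|---|---|
| Valve | 0.4865, -0.345 | 0.065 |
| tall_top | 0.3725, -0.267 | 0.115 |
| Insulator | 0.568, -0.061 | 0.042 |

The present yaw keeps the jaw line nearly across the valve–plinth line, so no spin is needed. I move over now.

>>> {"method": "send_rows", "body": {"targets": [{"translation":[-4.3,-2.2,0],"spin":0,"jaw":1},{"translation":[-8.6,-4.3,0],"spin":0,"jaw":1},{"translation":[-12.9,-6.5,0],"spin":0,"jaw":1},{"translation":[-17.2,-8.6,0],"spin":0,"jaw":1},{"translation":[-21.5,-10.8,0],"spin":0,"jaw":1}], "force": 12}}

```text
time: 0.6
tool_pos: [0.3364, 0.3264, 0.2012]
tool_rot: [-3.141, -0.0, 2.821]
contact_force: [0.7, -0.1, -0.2]
opening: 0.0921
grip_force: 0.0
```

>>> {"method": "send_rows", "body": {"targets": [{"translation":[-3,-4,0],"spin":0,"jaw":1},{"translation":[-6,-7.9,0],"spin":0,"jaw":1},{"translation":[-9,-11.9,0],"spin":0,"jaw":1},{"translation":[-12,-15.8,0],"spin":0,"jaw":1},{"translation":[-15,-19.8,0],"spin":0,"jaw":1}]}}

```text
time: 1.1
tool_pos: [0.4155, 0.0909, 0.2012]
tool_rot: [3.141, -0.0, 2.821]
contact_force: [1.4, 0.6, 0.8]
opening: 0.092
grip_force: 0.0
```

>>> {"method": "send_rows", "body": {"targets": [{"translation":[-2.5,-4.2,0],"spin":0,"jaw":1},{"translation":[-5,-8.5,0],"spin":0,"jaw":1},{"translation":[-7.4,-12.7,0],"spin":0,"jaw":1},{"translation":[-9.9,-17,0],"spin":0,"jaw":1},{"translation":[-12.3,-21.2,0],"spin":0,"jaw":1}]}}

```text
time: 1.6
tool_pos: [0.4652, -0.1493, 0.2011]
tool_rot: [3.141, -0.0, 2.82]
contact_force: [1.2, 0.6, -0.4]
opening: 0.0919
grip_force: 0.0
```

>>> {"method": "send_rows", "body": {"targets": [{"translation":[-2.1,-4.5,0],"spin":0,"jaw":1},{"translation":[-4.1,-9,0],"spin":0,"jaw":1},{"translation":[-6.2,-13.4,0],"spin":0,"jaw":1},{"translation":[-8.2,-17.9,0],"spin":0,"jaw":1},{"translation":[-8.2,-17.9,0],"spin":0,"jaw":1}]}}

```text
time: 2.1
tool_pos: [0.4859, -0.3486, 0.1997]
tool_rot: [-3.14, -0.001, 2.816]
contact_force: [-0.3, 1.0, 0.1]
opening: 0.0917
grip_force: 0.0
```

>>> {"method": "send_rows", "body": {"targets": [{"translation":[0,0,2],"spin":0,"jaw":1},{"translation":[0,0,5],"spin":0,"jaw":1},{"translation":[0,0,8],"spin":0,"jaw":1},{"translation":[0,0,10],"spin":0,"jaw":1},{"translation":[0,0,10],"spin":0,"jaw":1}]}}

```text
time: 2.6
tool_pos: [0.4849, -0.3409, 0.098]
tool_rot: [3.138, -0.007, 2.821]
contact_force: [-0.8, 0.5, -0.6]
opening: 0.0915
grip_force: 0.0
```

Run:
```python
from h import *
T=[]
for n,(u,v,w,h) in dict(scene=(240,180,140,150),top=(280,150,120,150)).items():
    im,d,P=cloud(n); np.savez(f"{n}1.npz",im=im,d=d,P=P)
    T.append(cv2.resize(im[v:v+h,u:u+w,::-1],(0,0),fx=3,fy=3))
cv2.imwrite("pics/a.png",np.hstack(T))
P=np.load("scene1.npz")["P"][280:325,305:335].reshape(-1,3); P=P[(P[:,2]>.01)&(P[:,2]<.068)]
print(cv2.minEnclosingCircle((P[:,:2]*1000).astype(np.float32)),len(P))
print(monitor.observe()["tool_pos"])
```

```text
((486.6966552734375, -346.3199157714844), 14.137994766235352) 438
[ 0.4867961  -0.34270618  0.10157623]
```

View pics/a.png

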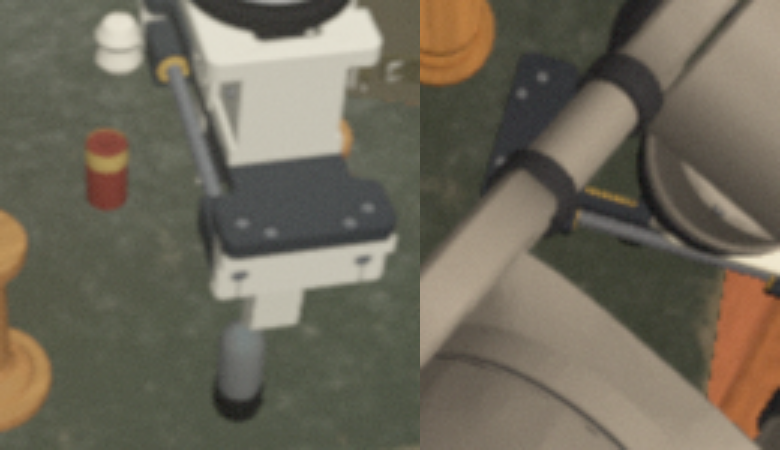

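The scene crop shows the fingers above and behind the upright valve, with its nose at about (240,335) in the crop. The plinth, cell and insulator are clear of the gripper. I go down and look at where it settles.

>>> {"method": "send_rows", "body": {"targets": [{"translation":[0,0,1.5],"spin":0,"jaw":1},{"translation":[0,0,3.5],"spin":0,"jaw":1},{"translation":[0,0,5.5],"spin":0,"jaw":1},{"translation":[0,0,7],"spin":0,"jaw":1},{"translation":[0,0,8],"spin":0,"jaw":1}]}}

```text
time: 3.2
tool_pos: [0.4872, -0.3433, 0.0218]
tool_rot: [-3.141, 0.001, 2.821]
contact_force: [-1.0, 0.4, -0.9]
opening: 0.0915
grip_force: 0.0
```

>>> {"method": "send_rows", "body": {"targets": [{"translation":[0,0,0],"spin":0,"jaw":1},{"translation":[0,0,0],"spin":0,"jaw":1},{"translation":[0,0,0],"spin":0,"jaw":1},{"translation":[0,0,0],"spin":0,"jaw":1},{"translation":[0,0,0],"spin":0,"jaw":1}]}}

```text
time: 3.7
tool_pos: [0.4869, -0.3431, 0.0219]
tool_rot: [-3.141, 0.001, 2.821]
contact_force: [-0.0, -0.9, 0.6]
opening: 0.0916
grip_force: 0.0
```

>>> {"method": "send_rows", "body": {"targets": [{"translation":[0,-0.2,0.2],"spin":0,"jaw":0.8},{"translation":[0,-0.2,0.2],"spin":0,"jaw":0.65},{"translation":[0,-0.2,0.2],"spin":0,"jaw":0.5},{"translation":[0,-0.2,0.2],"spin":0,"jaw":0.4},{"translation":[0,-0.2,0.2],"spin":0,"jaw":0.35}], "force": 12}}

```text
time: 4.2
tool_pos: [0.486, -0.3448, 0.0193]
tool_rot: [3.141, -0.0, 2.821]
contact_force: [0.7, 0.7, 0.0]
opening: 0.0563
grip_force: 0.0
```

>>> {"method": "send_rows", "body": {"targets": [{"translation":[0,0,0],"spin":0,"jaw":0.3},{"translation":[0,0,0],"spin":0,"jaw":0.25},{"translation":[0,0,0],"spin":0,"jaw":0.2},{"translation":[0,0,0],"spin":0,"jaw":0.1},{"translation":[0,0,0],"spin":0,"jaw":0}]}}

```text
time: 4.7
tool_pos: [0.4861, -0.3448, 0.0193]
tool_rot: [3.141, 0.0, 2.821]
contact_force: [0.4, 0.3, 0.6]
opening: 0.0243
grip_force: 12.0
```

>>> {"method": "send_rows", "body": {"targets": [{"translation":[0,0,0],"spin":0,"jaw":0},{"translation":[0,0,0],"spin":0,"jaw":0},{"translation":[0,0,0],"spin":0,"jaw":0},{"translation":[0,0,0],"spin":0,"jaw":0},{"translation":[0,0,0],"spin":0,"jaw":0}]}}

```text
time: 5.2
tool_pos: [0.4861, -0.3448, 0.0193]
tool_rot: [3.141, -0.0, 2.821]
contact_force: [0.1, 0.5, 1.1]
opening: 0.0241
grip_force: 12.0
```

Gripped: the opening is 24 mm at 12 N. I lift it and check.

>>> {"method": "send_rows", "body": {"targets": [{"translation":[0,0,-1],"spin":0,"jaw":0},{"translation":[0,0,-3],"spin":0,"jaw":0},{"translation":[0,0,-6],"spin":0,"jaw":0},{"translation":[0,0,-9],"spin":0,"jaw":0},{"translation":[0,0,-12],"spin":0,"jaw":0}]}}

```text
time: 5.7
tool_pos: [0.4859, -0.3448, 0.1412]
tool_rot: [-3.141, 0.0, 2.821]
contact_force: [1.1, 0.3, -1.1]
opening: 0.0242
grip_force: 12.0
```

>>> {"method": "send_rows", "body": {"targets": [{"translation":[0,0,-2],"spin":0,"jaw":0},{"translation":[0,0,-3.5],"spin":0,"jaw":0},{"translation":[0,0,-4],"spin":0,"jaw":0},{"translation":[0,0,-4],"spin":0,"jaw":0},{"translation":[0,0,-4],"spin":0,"jaw":0}]}}

```text
time: 6.2
tool_pos: [0.4857, -0.3445, 0.1785]
tool_rot: [3.141, -0.001, 2.821]
contact_force: [0.1, 0.6, 0.8]
opening: 0.0234
grip_force: 12.0
```

Run:
```python
from h import *
im,d,P=cloud("scene"); cv2.imwrite("pics/b.png",cv2.resize(im[120:330,190:400,::-1],(0,0),fx=2.8,fy=2.8)); np.savez("scene2.npz",im=im,d=d,P=P)
s=monitor.observe(); print(s["tool_pos"],s["opening"],s["grip_force"])
y=s["tool_rot"][2]; dx,dy=np.array([.3725,-.267])-s["tool_pos"][:2]
print("tool cm",100*(np.cos(y)*dx+np.sin(y)*dy),100*(np.sin(y)*dx-np.cos(y)*dy))
```

```text
[ 0.485578   -0.34444608  0.17822564] 0.023833102695897675 11.99996895971708
tool cm 13.17318045121019 3.783199748730637
```

View pics/b.png

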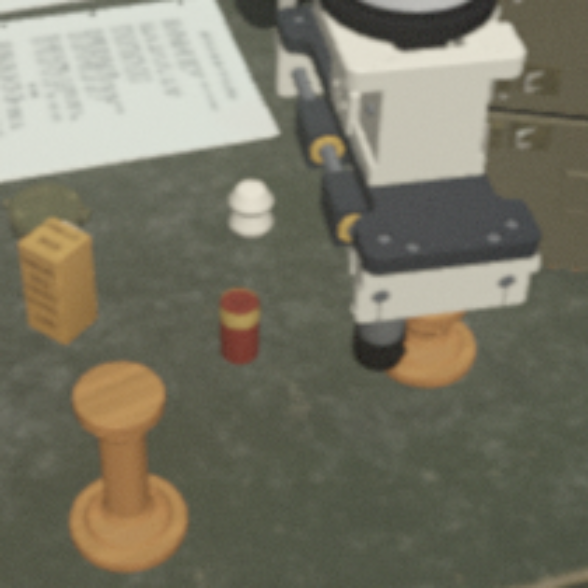

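The picture shows the valve hanging upright, with its black base at crop (380,350), which is pixel (326,245), clear of the short plinth behind it. The insulator still stands at (250,208). I check the hang height from the depth while moving over the tall plinth.

>>> {"method": "send_rows", "body": {"targets": [{"translation":[1.5,0.4,0],"spin":0,"jaw":0},{"translation":[4,1.2,0],"spin":0,"jaw":0},{"translation":[7,2,0],"spin":0,"jaw":0},{"translation":[10,2.9,0],"spin":0,"jaw":0},{"translation":[12,3.4,0],"spin":0,"jaw":0}]}}

```text
time: 6.75
tool_pos: [0.381, -0.273, 0.1783]
tool_rot: [3.14, -0.003, 2.821]
contact_force: [0.0, 1.0, 0.4]
opening: 0.0239
grip_force: 12.0
```

>>> {"method": "send_rows", "body": {"targets": [{"translation":[0.8,0.2,0],"spin":0,"jaw":0},{"translation":[1.2,0.4,0],"spin":0,"jaw":0},{"translation":[1.2,0.4,0],"spin":0,"jaw":0},{"translation":[1.2,0.4,0],"spin":0,"jaw":0},{"translation":[1.2,0.4,0],"spin":0,"jaw":0}]}}

```text
time: 7.25
tool_pos: [0.3733, -0.2676, 0.1791]
tool_rot: [3.141, 0.0, 2.821]
contact_force: [-0.4, 0.3, -0.8]
opening: 0.024
grip_force: 12.0
```

Run:
```python
from h import *
P=np.load("scene2.npz")["P"][230:255,312:340].reshape(-1,3)
P=P[(P[:,2]>.12)&(P[:,2]<.25)&(abs(P[:,0]-.486)<.02)&(abs(P[:,1]+.345)<.02)]
print("lifted: lowest z",np.percentile(P[:,2],[0,2,5,50]),len(P))
b=P[P[:,2]<.18]; print(b[:,0].min(),b[:,0].max(),b[:,1].min())
im,d,P=cloud("scene"); s=monitor.observe(); print(s["tool_pos"],s["grip_force"],s["opening"])
cv2.imwrite("pics/c.png",cv2.resize(im[150:330,170:350,::-1],(0,0),fx=3.3,fy=3.3))
Q=P[150:330,170:350].reshape(-1,3);Q=Q[(abs(Q[:,0]-.3725)<.03)&(abs(Q[:,1]+.267)<.03)]
a=Q[(Q[:,2]>.14)&(Q[:,2]<.185)]; print("valve x",a[:,0].min(),a[:,0].max(),"y",a[:,1].min(),"z",np.percentile(a[:,2],[0,2,5]))
t=Q[(Q[:,2]>.108)&(Q[:,2]<.125)]; print("top x",t[:,0].min(),t[:,0].max(),"y",t[:,1].min(),t[:,1].max(),"z",np.median(t[:,2]))
```

```text
lifted: lowest z [0.15877013 0.16119397 0.16273647 0.17697522] 314
0.47283893036196023 0.4983047607721732 -0.3600038386613585
[ 0.37322455 -0.26748937  0.17907246] 11.999997727107257 0.024134438220252182
valve x 0.3610789478227584 0.38726135669603245 y -0.28325235761153067 z [0.1605574  0.16173944 0.16345587]
top x 0.34785794131961195 0.39756622554985344 y -0.2936409488036274 -0.2422364425712652 z 0.115799926614302
```

View pics/c.png

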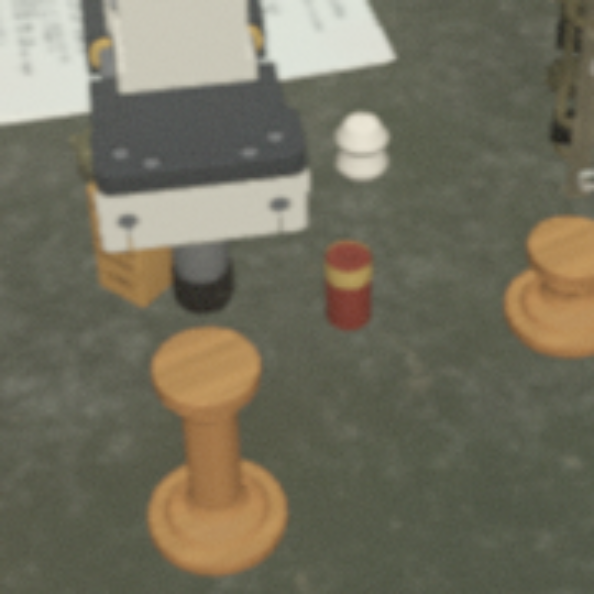

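The picture shows the valve base at crop (203,285), hanging upright above and in line with the plinth top at (207,368). Depth gives the underside at 0.160 and the lateral offset at no more than 2 mm. I lower it gently.

>>> {"method": "send_rows", "body": {"targets": [{"translation":[0.1,0,1],"spin":0,"jaw":0},{"translation":[0.1,0,2.2],"spin":0,"jaw":0},{"translation":[0.1,0,3.2],"spin":0,"jaw":0},{"translation":[0.1,0,3.8],"spin":0,"jaw":0},{"translation":[0.1,0,4.1],"spin":0,"jaw":0}]}}

```text
time: 7.8
tool_pos: [0.3716, -0.2666, 0.1374]
tool_rot: [3.141, -0.001, 2.821]
contact_force: [0.3, -0.2, 0.1]
opening: 0.0239
grip_force: 12.0
```

>>> {"method": "send_rows", "body": {"targets": [{"translation":[0,0,0.05],"spin":0,"jaw":0},{"translation":[0,0,0.1],"spin":0,"jaw":0},{"translation":[0,0,0.15],"spin":0,"jaw":0},{"translation":[0,0,0.2],"spin":0,"jaw":0},{"translation":[0,0,0.2],"spin":0,"jaw":0}]}}

```text
time: 8.3
tool_pos: [0.3719, -0.2669, 0.1364]
tool_rot: [-3.142, 0.0, 2.821]
contact_force: [-0.3, -0.1, -0.4]
opening: 0.024
grip_force: 12.0
```

Underside at about 0.117. I continue in fine steps, watching the force.

>>> {"method": "send_rows", "body": {"targets": [{"translation":[0,0,0.05],"spin":0,"jaw":0},{"translation":[0,0,0.1],"spin":0,"jaw":0},{"translation":[0,0,0.15],"spin":0,"jaw":0},{"translation":[0,0,0.15],"spin":0,"jaw":0},{"translation":[0,0,0.15],"spin":0,"jaw":0}]}}

```text
time: 8.8
tool_pos: [0.3718, -0.2668, 0.1348]
tool_rot: [3.141, -0.0, 2.821]
contact_force: [0.1, 0.1, -0.5]
opening: 0.0237
grip_force: 12.0
```

>>> {"method": "send_rows", "body": {"targets": [{"translation":[0,0,0.05],"spin":0,"jaw":0},{"translation":[0,0,0.1],"spin":0,"jaw":0},{"translation":[0,0,0.1],"spin":0,"jaw":0},{"translation":[0,0,0.1],"spin":0,"jaw":0},{"translation":[0,0,0.1],"spin":0,"jaw":0}]}}

```text
time: 9.3
tool_pos: [0.372, -0.267, 0.1342]
tool_rot: [-3.141, 0.001, 2.821]
contact_force: [-0.2, 0.6, 5.4]
opening: 0.024
grip_force: 12.0
```

The 5.4 N upward force shows it is resting on the top. I release slowly.

>>> {"method": "send_rows", "body": {"targets": [{"translation":[0,0,0],"spin":0,"jaw":0},{"translation":[0,0,0],"spin":0,"jaw":0.2},{"translation":[0,0,0],"spin":0,"jaw":0.25},{"translation":[0,0,0],"spin":0,"jaw":0.3},{"translation":[0,0,0],"spin":0,"jaw":0.35}], "force": 3}}

```text
time: 9.8
tool_pos: [0.3715, -0.2666, 0.1333]
tool_rot: [3.141, -0.001, 2.821]
contact_force: [0.3, 0.4, 0.4]
opening: 0.0304
grip_force: 0.0
```

>>> {"method": "send_rows", "body": {"targets": [{"translation":[0,0,0],"spin":0,"jaw":0.45},{"translation":[0,0,0],"spin":0,"jaw":0.55},{"translation":[0,0,0],"spin":0,"jaw":0.65},{"translation":[0,0,0],"spin":0,"jaw":0.75},{"translation":[0,0,0],"spin":0,"jaw":0.85}]}}

```text
time: 10.3
tool_pos: [0.3718, -0.2668, 0.1337]
tool_rot: [3.141, -0.0, 2.821]
contact_force: [-0.4, 0.8, 1.1]
opening: 0.0677
grip_force: 0.0
```

>>> {"method": "send_rows", "body": {"targets": [{"translation":[0,0,-1],"spin":0,"jaw":0.85},{"translation":[0,0,-3],"spin":0,"jaw":0.85},{"translation":[0,0,-6],"spin":0,"jaw":0.85},{"translation":[0,0,-9],"spin":0,"jaw":0.85},{"translation":[0,0,-12],"spin":0,"jaw":0.85}]}}

```text
time: 10.8
tool_pos: [0.3717, -0.2667, 0.2558]
tool_rot: [-3.141, 0.001, 2.821]
contact_force: [0.3, 0.6, -0.1]
opening: 0.078
grip_force: 0.0
```

Run:
```python
from h import *
im,d,P=cloud("scene"); s=monitor.observe(); print(s["time"],s["tool_pos"],s["grip_force"],s["opening"])
cv2.imwrite("pics/d.png",cv2.resize(im[130:330,170:370,::-1],(0,0),fx=3,fy=3))
Q=P[150:330,170:350].reshape(-1,3);Q=Q[(abs(Q[:,0]-.3725)<.03)&(abs(Q[:,1]+.267)<.03)]
for lo,hi in((.118,.134),(.14,.165),(.165,.185)):
    a=Q[(Q[:,2]>lo)&(Q[:,2]<hi)]; print(lo,"x",a[:,0].min(),a[:,0].max(),"y",a[:,1].min(),"zmax",a[:,2].max())
```

```text
10.85 [ 0.37336087 -0.26832883  0.2607187 ] 0.0 0.07851150165337811
0.118 x 0.3495660914204739 0.39164743070835784 y -0.2827569110228466 zmax 0.13388791383477128
0.14 x 0.36013578250805545 0.38408315659317704 y -0.2811726649328184 zmax 0.16499963626043213
0.165 x 0.36083276867537223 0.3848927312268176 y -0.28073198873667204 zmax 0.18187434921013546
```

View pics/d.png

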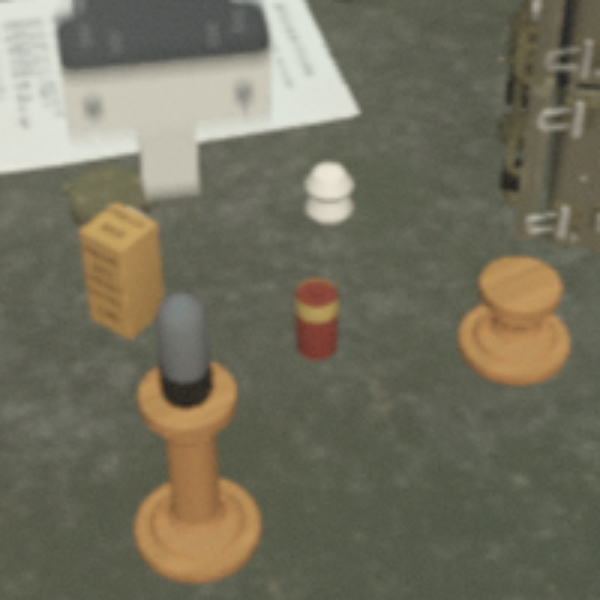

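The valve stands upright, centred on the tall plinth's top, with its base at crop (187,385) and the top's centre at about (188,397). The gripper is clear above it, and the insulator is untouched at (329,192). I let the arm settle and hand in.

>>> {"method": "send_rows", "body": {"targets": [{"translation":[0,0,0],"spin":0,"jaw":0.85},{"translation":[0,0,0],"spin":0,"jaw":0.85},{"translation":[0,0,0],"spin":0,"jaw":0.85},{"translation":[0,0,0],"spin":0,"jaw":0.85},{"translation":[0,0,0],"spin":0,"jaw":0.85}]}}

```text
time: 11.35
tool_pos: [0.3716, -0.2666, 0.2532]
tool_rot: [3.141, -0.001, 2.821]
contact_force: [-0.5, 0.1, -0.2]
opening: 0.0781
grip_force: 0.0
```

```bash
python3 -c "
from cell import job
print(job.hand_in())"
```

```text
the job is handed in; nothing more can be done
None
```

The valve stands upright, within about 2 mm of the middle of the taller plinth's top by my depth measurements, the insulator is where it was, and the job was handed in at about 11.4 s; the hand-in call returned no verdict.

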